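# Refit the overflow pipe of the dipper well

### The job

Refit the steel overflow pipe of the scoop rinsing well (dipper well): lift it off the drying mat by its tab and lower it upright through the scoop ring and the hole of the strainer plate until the drain collar stops its lugs. Feel for the collar's notches by turning the pipe under light pressure; when the lugs drop in, press it down on the springy seal and twist it clockwise (seen from above) until it locks, so that it stays fully down and upright once you let go. The collar is plastic, so never push or strain the pipe against the well with more than about 40 N, and leave the other things on the counter where they are.

Things in the scene. Friction and masses are not known exactly. Their poses are not given: they have to be found in the camera images.
- well: dipper well (all sizes in mm): open square steel pan 170 x 170, rim 114 high, walls 4, fixed on the counter; origin at the centre of its underside, z up. On its vertical centre line stand, downwards: scoop ring, strainer plate's hole, drain collar, seal. A small tap stands at one corner of the +x rim, 152 high, at 100 (x), 60 (y). Heights below are over the counter. Lugs in the notches are free to turn with the foot below 12.
- scoop_ring (a point): centre of the scoop ring, level with its top, 92 over the counter: a flat steel ring of inner diameter 48 on four thin spokes
- strainer (a point): centre of the round hole, of diameter 40, in the perforated strainer plate (3 thick), level with its top, 53 over the counter
- drain (a point): centre of the top of the grey plastic drain collar, 30 over the counter; 5 thick, inner diameter 31, with four notches 90 degrees apart, 9 wide, open to diameter 41: lugs enter with 5 degrees of play either way. It sits at an unknown angle, new every time, not measured (these axes are the well's), stiff in its thread: it creeps round at 0.2 N m, so turn with light pressure (5 N). With the lugs resting on it the pipe's foot is at height 22
- seal_rest (a point): centre of the top of the black sprung seal disc under the collar, at rest, 18 over the counter; it can be pressed down by 8 and resists with 2.4 N at first, 9 N at the bottom. Pressed down, the lugs turn clockwise from above up to 48 degrees to a stop (not anticlockwise); from about 25 degrees the collar's ledges hold them. Let go, the foot is at height 18 if unlocked, 12 if locked
- mat: black ribbed rubber drying mat 200 x 140 x 6, fixed, on which the pipe and the spare tube stand; origin at the centre of its underside
- pipe_tab (a point): centre of the lifting tab on top of the steel overflow pipe, 123 above the pipe's underside. The tab is an upright steel block 28 wide (pipe's x) x 10 thick (pipe's y) x 46 high on the closed top of the pipe, which is 100 above the underside; grasp it across its thickness. Axes are the pipe's, z up along it. Mass 0.11 to 0.18 kg
- pipe_foot (a point): centre of the underside of the same pipe, same axes; it starts upright on the mat. Pipe diameter 28; the foot's lowest 8 is 26 across, tapering to 23 at the very bottom. Above that, 8 to 13 from the underside, four lugs stand out along the pipe's +x, -x, +y and -y, 35 across over their tips, each 6 wide and 5 high
- spare_tube: spare plain steel tube, open at both ends, no tab and no lugs, outside diameter 28, height 80, standing on the mat beside the pipe; origin at the centre of its underside. A bystander.
- scoop: ice-cream scoop with a black handle lying on the counter, 220 long, 27 high; origin under its middle. A bystander.
- cup_cake_a: cup cake with cream and a cherry in a small glass dish, 88 across, 110 high; origin under its centre. A bystander.
- cup_cake_b: second such cup cake, 88 across, 110 high; origin under its centre. A bystander.
- cherry_jar: closed amber jar, 72 across, 110 high; origin under its centre. A bystander.
- price_card: blank price card in a metal foot 30 x 80, 52 high; origin under its centre. A bystander.
Things that resemble listed ones, but are neither listed nor needed, are in the scene too. Leave any blue look-alike of the part that bears pipe_tab alone.

How it is judged:
By the outcome, as a careful person would: the job done as asked, in the order asked, and still so for the second after the job is handed in, with the robot touching nothing.
It also fails if it takes over 67 s, if anything falls off the work surface, if the arm or the gripper's body presses on something with over 40 N, if the wrist force passes 120 N, or if a joint passes its speed limit or range.

### The arm

A 6-joint arm with a two-finger parallel gripper is mounted at the origin on the work surface. World frame = base frame: x ahead of the robot, y to its left, z up, the work surface at z = 0. Lengths are in m, angles in rad, forces in N, time in s.
With the tool pointing down it reaches from about 0.375 to 0.9 m from the base axis. Payload 3.1 kg.
Tool frame: the origin (TCP) lies at the very end of the fingers, on their centre line; the grasp point (between the pads) lies 19 mm behind it; z points along the fingers, y is the line along which they close (so a half turn about z gives the same grasp; the last joint's range is limited). The gripper opens to 85 mm and grips with 20 to 120 N. Pads are 22 mm wide; open, the fingers measure 114 mm over their backs; the gripper's body (76 mm by 85 mm) begins 54 mm behind the grasp point. The pads swing forward as they close: fully open they stand 13 mm farther back than shut.
Start: joints at [-1.45, 0.527, 1.433, -0, 1.181, -0.178], TCP at [0.184, -0.597, 0.231] pointing down, gripper open.
Joint ranges: [-3.08, 3.08], [-0.75, 2.2], [0.22, 2.44], [-1.43, 4.57], [0, 2.65], [-2.85, 2.85]. Speed limits (rad/s): [2.79, 2.79, 3.14, 3.14, 3.14, 3.14].

### API

Orientations are given as a unit quaternion [w, x, y, z].
In Python, from rig import state, grab_frame, finish_job gives the robot as it stands.
- The arm moves only by the tool apply_moves, never from a script. Its argument "motion" is text: rows parted by semicolons, each of 7 numbers parted by spaces: the shift along the tool's x, y, z in mm, then the turn, a rotation vector about the tool's x, y, z in degrees, then the closure, from 0 (fully open) to 1 (shut). In form: dx dy dz wx wy wz gripper; .... A call has 1 to 20 rows; each row shifts and turns the commanded pose from where the row before left it, along the tool's axes as they then stand; what a row does not reach is not made up. A row lasts 1/10 s, in which the tool goes at most 50 mm and 8.59 degrees, less where a joint would pass 70% of its speed; a pose out of reach is approached as far as the arm can. A call with a gripper value outside its range is refused whole. The fingers move at their own pace and stop on an object; "grip_force" is the grip in N (left out, the last holds). Time passes only in rows, so rows that do not move let the fingers close. It gives the time, the measured TCP pose, the force, the opening and the grip force at its end, in the units of the state.
- state(): the state, without advancing time (a new reading comes with each control period).
- grab_frame(name): name is "scene" or "side" or "wrist"; returns a dict with "pixels" (400x640x3 uint8, red, green, blue), "mtx" (3x3 intrinsics, pixels), "view" (4x4, takes a point from world to camera coordinates). Camera axes: x right, y down, z forward; pixel columns grow to the right and rows downward; lengths in m; the calibration is good to about 2 mm. A picture is of the moment at which its call begins. There is no depth.
- finish_job(): hands the job in; it is judged then, once.
The state is a dict: "time_s": time; "q": joint angles; "dq": joint speeds; "joint_torque": joint torques, N m; "tcp_pos": TCP position; "eef_rot": TCP orientation; "contact_force": force on the tool from outside, world axes, zero at the start; "ft_torque": the same for the moment, N m; "width": finger opening in m; "finger_force": force on a finger pad.
Only numpy, scipy, OpenCV 4.12 (cv2) and the standard library are available. Lean on these libraries where they do the work, as an engineer would, in place of code of your own. Each camera call takes 0.05 s, during which the arm holds its last target. There are 200 camera calls.

## Working session

There is one attempt and no reset: what is moved stays moved. The work goes in short steps, Python scripts to look and compute and a tool call to move; the robot and the scene stay as the last step left them, time stands still between calls to the robot, and variables do not carry over. Pictures are saved under pics/ and viewed, at most 10 in all, crops included, and the job is handed in when it is done.

Besides the shell and the picture viewer there is one more tool, called in YAML: its name, and indented under it one key for each argument. apply_moves: Moves the arm, as the interface text tells. Its arguments: {"type":"object","properties":{"motion":{"type":"string"},"grip_force":{"type":"number"}},"required":["motion"]}

```bash
mkdir -p pics; cat > h.py <<'E'
import numpy as np, cv2, pickle
from rig import state, grab_frame, finish_job
def snap(n,tag):
    f=grab_frame(n); cv2.imwrite(f'pics/{tag}.png',f['pixels'][:,:,::-1]); pickle.dump((f['mtx'],f['view']),open(f'pics/{tag}.pkl','wb')); return f
def ray(tag,u,v):
    K,V=pickle.load(open(f'pics/{tag}.pkl','rb')); K=np.array(K);V=np.array(V)
    R,t=V[:3,:3],V[:3,3]; return -R.T@t, R.T@np.linalg.solve(K,[u,v,1.])
def atz(tag,u,v,z):
    o,d=ray(tag,u,v); return o+d*(z-o[2])/d[2]
def proj(tag,p):
    K,V=pickle.load(open(f'pics/{tag}.pkl','rb')); K=np.array(K);V=np.array(V)
    c=V[:3,:3]@np.asarray(p,float)+V[:3,3]; q=K@c; return q[:2]/q[2]
def tri(a,b):
    A=np.zeros((3,3));B=np.zeros(3)
    for t,u,v in (a,b):
        o,d=ray(t,u,v); d/=np.linalg.norm(d); P=np.eye(3)-np.outer(d,d); A+=P;B+=P@o
    return np.linalg.solve(A,B)
def crop(tag,x0,y0,w,h,s,out):
    im=cv2.imread(f'pics/{tag}.png')[y0:y0+h,x0:x0+w]; cv2.imwrite(f'pics/{out}.png',cv2.resize(im,None,fx=s,fy=s,interpolation=cv2.INTER_CUBIC))
E
python3 - <<'E'
from h import *
import numpy as np
a=snap('scene','sc')['pixels'];b=snap('side','si')['pixels'];snap('wrist','wr')
im=np.vstack([a,b])[:,:,::-1]
print(state())
E
```

```text
{'time_s': 0.15, 'q': array([-1.45047907e+00,  5.28257710e-01,  1.43360033e+00,  5.63332124e-07,
        1.18140054e+00, -1.78500172e-01]), 'dq': array([-0.00025869, -0.00200184, -0.00439357, -0.00087575,  0.00027501,
        0.00066945]), 'joint_torque': array([ 4.42402879e-04, -4.42744696e+01, -1.78275597e+01, -2.07876042e-04,
        5.65098875e-03,  6.87299689e-06]), 'tcp_pos': array([ 0.18395583, -0.59674642,  0.23055773]), 'eef_rot': array([-8.32603000e-04,  9.88858938e-01,  1.48853304e-01,  2.44890702e-05]), 'contact_force': array([ 0.54705121,  0.94912403, -0.36814566]), 'ft_torque': array([-0.02920114, -0.00259093, -0.01662377]), 'finger_force': 0.0, 'width': 0.08530274045048339}
```

View pics/sc.png

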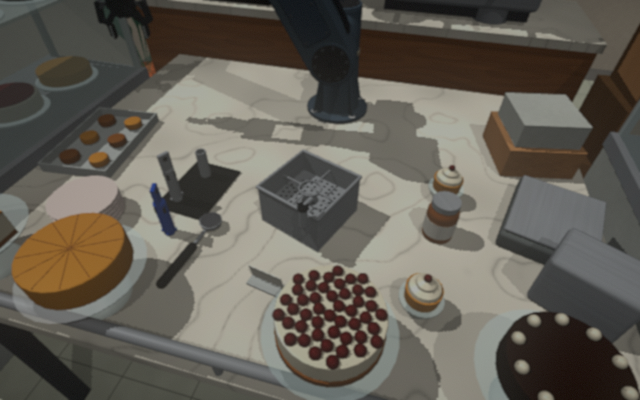

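View pics/si.png

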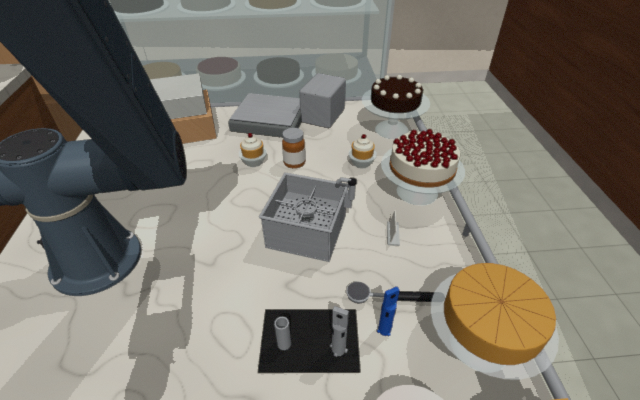

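The scene view has the pipe at about (172,178), the spare tube at (203,163), the blue look-alike at (162,208) and the well at (310,198). The side view has the pipe at (340,332), the tube at (283,333), the blue one at (388,312) and the well at (305,215).

```bash
python3 - <<'E'
from h import *
def c(t,x,y,w,h,W,H): return cv2.resize(cv2.imread(f'pics/{t}.png')[y:y+h,x:x+w],(W,H),interpolation=cv2.INTER_CUBIC)
top=np.hstack([c('sc',140,140,80,60,400,300),c('si',300,295,80,60,400,300)])
bot=np.hstack([c('sc',250,145,120,90,400,300),c('si',255,170,120,90,400,300)])
cv2.imwrite('pics/m1.png',np.vstack([top,bot]))
E
```

```text
(no output)
```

View pics/m1.png

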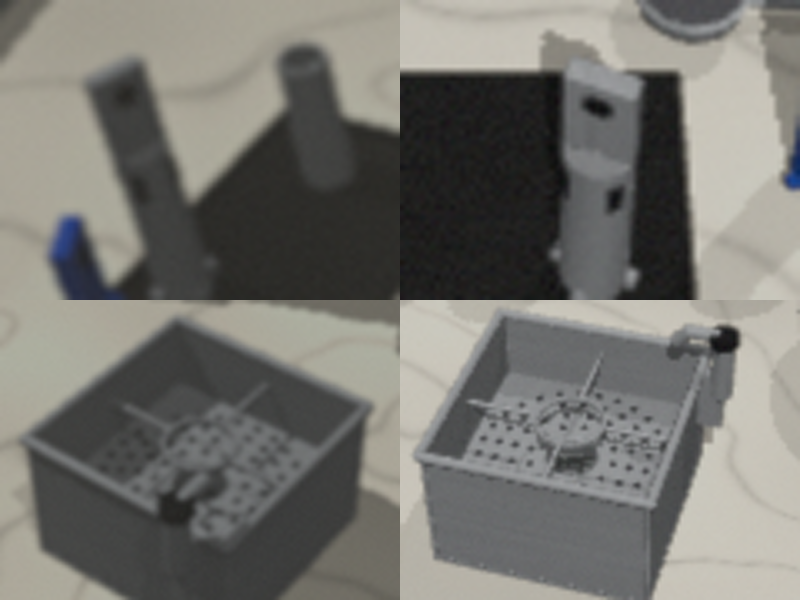

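The enlarged crops show the tab's top face centred at side (341,310.8) and scene (163,154.4). The well's rim corners are at side (285,173.6), (347.4,184.4), (331.5,230.9) and (259.5,217.1), and at scene (303.4,151), (361.6,176.5) and (257.8,186.4).

```bash
python3 - <<'E'
from h import *
np.set_printoptions(precision=4,suppress=True)
print('tab si',atz('si',341,310.8,.152),'sc',atz('sc',163,154.4,.152),'tri',tri(('si',341,310.8),('sc',163,154.4)))
a=atz('si',333.6,309,.152);b=atz('si',348.4,312.8,.152);print('tabdir',b-a,np.degrees(np.arctan2(*(b-a)[1::-1])))
C=[atz('si',*p,.114) for p in [(285,173.6),(347.4,184.4),(331.5,230.9),(259.5,217.1)]]
for c in C: print(c)
for i in range(4): d=C[(i+1)%4]-C[i]; print(np.linalg.norm(d),np.degrees(np.arctan2(d[1],d[0])))
print('well si',np.mean(C,0)[:2])
S=[atz('sc',*p,.114) for p in [(361.6,176.5),(257.8,186.4),(303.4,151)]]
for c in S: print(c)
print('well sc',(S[0]+S[1])[:2]/2)
print('ring si',atz('si',255+172/3.333,170+128/3.333,.092),'sc',atz('sc',250+192/3.333,145+136/3.333,.092))
print('tube',atz('si',283,320,.086),'foot px',proj('si',[*atz('si',341,310.8,.152)[:2],.006]))
E
```

```text
tab si [ 0.5668 -0.2919  0.152 ] sc [ 0.567  -0.2847  0.152 ] tri [ 0.5657 -0.2884  0.1488]
tabdir [ 0.025 -0.01  -0.   ] -21.849827134329022
[0.476  0.1569 0.114 ]
[0.634 0.097 0.114]
[ 0.5757 -0.0619  0.114 ]
[ 0.4128 -0.0019  0.114 ]
0.1690356305755116 -20.730931433660746
0.16934887504739632 -110.16544371999619
0.17354043026109783 159.77452259051603
0.17089493117525253 68.32133224729516
well si [0.5246 0.0475]
[0.4763 0.1654 0.114 ]
[ 0.5731 -0.054   0.114 ]
[0.4185 0.0072 0.114 ]
well sc [0.5247 0.0557]
ring si [0.5253 0.0407 0.092 ] sc [0.5176 0.0464 0.092 ]
tube [ 0.4609 -0.2601  0.086 ] foot px [338.8749 351.2252]
```

apply_moves:
  motion: "38 -15 -2 0 0 0 0;38 -15 -2 0 0 0 0;38 -15 -2 0 0 0 0;38 -15 -2 0 0 0 0;38 -15 -2 0 0 0 0;38 -15 -2 0 0 0 0;38 -15 -2 0 0 0 0;38 -15 -2 0 0 0 0;38 -15 -2 0 0 0 0;38 -15 -2 0 0 0 0;38 -15 -2 0 0 0 0;38 -15 -2 0 0 -5 0;0 0 0 0 0 -8 0;0 0 0 0 0 -8 0;0 0 0 0 0 -8 0;0 0 0 0 0 -8 0;0 0 0 0 0 -8 0;0 0 0 0 0 -8 0;0 0 0 0 0 -8 0;0 0 0 0 0 -8 0"

```text
time_s: 2.15
tcp_pos: [0.5665, -0.2908, 0.2548]
eef_rot: [-0.001, 0.729, 0.685, -0.0]
contact_force: [0.4, 0.0, -0.4]
width: 0.0854
finger_force: 0.0
```

apply_moves:
  motion: "0 0 0 0 0 -8 0;0 0 0 0 0 -8 0;0 0 0 0 0 -8 0;0 0 0 0 0 -8 0;0 0 0 0 0 -8 0;0 0 0 0 0 -8 0;0 0 0 0 0 -8 0;0 0 0 0 0 -8 0;0 0 0 0 0 -8 0;0 0 0 0 0 0 0;0 0 0 0 0 0 0"

```text
time_s: 3.25
tcp_pos: [0.5667, -0.2909, 0.255]
eef_rot: [-0.0, 0.191, 0.982, 0.0]
contact_force: [0.8, 0.1, 0.8]
width: 0.0854
finger_force: 0.0
```

```bash
python3 - <<'E'
from h import *
np.set_printoptions(precision=4,suppress=True)
snap('wrist','w1'); s=state(); print(s['tcp_pos'],s['eef_rot'],s['q'],s['time_s'])
print(proj('w1',[.567,-.289,.152]),proj('w1',[.567,-.289,.006]),proj('w1',s['tcp_pos']))
E
```

```text
[ 0.5667 -0.2909  0.2551] [-0.0002  0.191   0.9816  0.0001] [-0.6494  0.5202  1.3739 -0.      1.2479 -1.8359] 3.3
[314.9668 204.4184] [314.3238 171.6617] [311.933  264.3959]
```

View pics/w1.png

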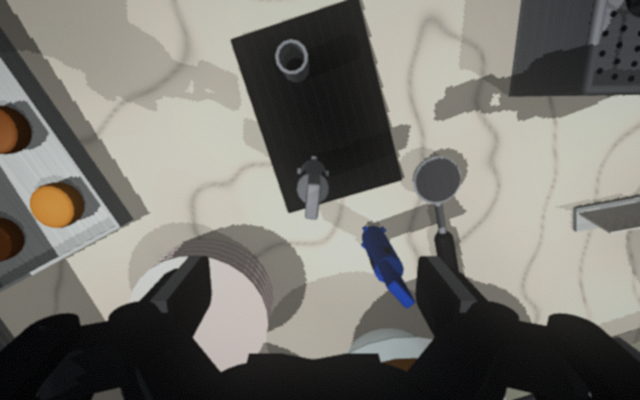

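```bash
python3 - <<'E'
from h import *
np.set_printoptions(precision=4,suppress=True)
crop('w1',262,140,100,100,6,'w1c')
for z in (0,.06,.1): print(z,atz('w1',270,290,z),atz('sc',122,190,z),atz('si',405,386,z))
E
```

```text
0 [ 0.6893 -0.4     0.    ] [ 0.5671 -0.4518  0.    ] [ 0.6836 -0.3693  0.    ]
0.06 [ 0.6615 -0.3797  0.06  ] [ 0.6185 -0.3922  0.06  ] [ 0.6692 -0.3935  0.06  ]
0.1 [ 0.643  -0.3662  0.1   ] [ 0.6527 -0.3524  0.1   ] [ 0.6595 -0.4096  0.1   ]
```

View pics/w1c.png

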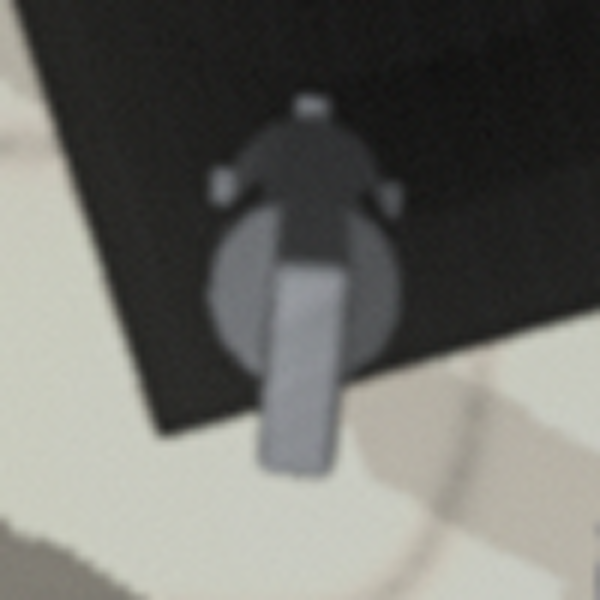

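```bash
python3 - <<'E'
from h import *
np.set_printoptions(precision=4,suppress=True)
f=lambda x,y:atz('w1',262+x/6-.4,140+y/6-.4,.152)
c=[f(280,265),f(348,265),f(332,473),f(262,470)]
m=np.mean(c,0); d=(c[0]+c[1]-c[2]-c[3])/2
yaw=np.degrees(np.arctan2(d[1],d[0])); print(m,yaw,np.linalg.norm(d),np.linalg.norm(c[0]-c[1]))
s=state(); 
from scipy.spatial.transform import Rotation as R
r=R.from_quat(s['eef_rot'],scalar_first=True).as_matrix(); print(np.degrees(np.arctan2(r[1,0],r[0,0])), r.T@(m-s['tcp_pos'])*1000)
E
```

```text
[ 0.564  -0.2898  0.152 ] 153.3704751729202 0.026416615268546207 0.008284435292181357
157.9833125094192 [  2.8661   0.0549 103.0755]
```

The wrist crop shows the tab's top face centred at about (312.8,201.3) with the lugs visible below. The pose agrees with the first measurement, so I'm going down to grasp.

apply_moves:
  motion: "1 0 20 0 0 1.5 0;1 0 20 0 0 1.5 0;0 0 20 0 0 0 0;0 0 20 0 0 0 0;0 0 20 0 0 0 0;0 0 20 0 0 0 0;0 0 12 0 0 0 0;0 0 9 0 0 0 0;0 0 0 0 0 0 0;0 0 0 0 0 0 1;0 0 0 0 0 0 1;0 0 0 0 0 0 1;0 0 0 0 0 0 1;0 0 0 0 0 0 1;0 0 0 0 0 0 1;0 0 0 0 0 0 1;0 0 0 0 0 0 1"
  grip_force: 60

```text
time_s: 5.0
tcp_pos: [0.5652, -0.2905, 0.1148]
eef_rot: [0.0, 0.215, 0.977, -0.0]
contact_force: [0.3, -0.5, 4.0]
width: 0.0091
finger_force: 58.7
```

apply_moves:
  motion: "0 0 -5 0 0 0 1;0 0 -15 0 0 0 1;0 0 -30 0 0 0 1;0 0 -30 0 0 0 1;0 0 -30 0 0 0 1;0 0 -30 0 0 0 1;0 0 -20 0 0 0 1;7.7 28.7 0 0 0 0 1;7.7 28.7 0 0 0 0 1;7.7 28.7 0 0 0 0 1;7.7 28.7 0 0 0 0 1;7.7 28.7 0 0 0 0 1;7.7 28.7 0 0 0 0 1;7.7 28.7 0 0 0 0 1;7.7 28.7 0 0 0 0 1;7.7 28.7 0 0 0 0 1;7.7 28.7 0 0 0 0 1;0 0 0 0 0 0 1;0 0 0 0 0 0 1"

```text
time_s: 6.9
tcp_pos: [0.6156, 0.0031, 0.2749]
eef_rot: [0.0, 0.215, 0.977, -0.0]
contact_force: [0.2, -0.1, -2.2]
width: 0.0091
finger_force: 58.8
```

```bash
python3 - <<'E'
from h import *
np.set_printoptions(precision=4,suppress=True)
snap('wrist','w2'); s=state(); print(s['tcp_pos'],s['eef_rot'],s['q'],s['width'],s['contact_force'])
print(proj('w2',[.525,.05,.092]),proj('w2',[.525,.05,.053]),proj('w2',[*s['tcp_pos'][:2],s['tcp_pos'][2]-.108]))
crop('w2',160,0,400,300,2,'w2c')
E
```

```text
[0.6156 0.0023 0.2748] [ 0.0001  0.2152  0.9766 -0.0003] [-0.1772  0.4703  1.4067 -0.0007  1.2644 -1.3141] 0.009032098120891993 [-0.3694 -1.1001 -1.3171]
[317.8374  70.981 ] [317.348   75.5151] [311.6098 203.5671]
```

View pics/w2c.png

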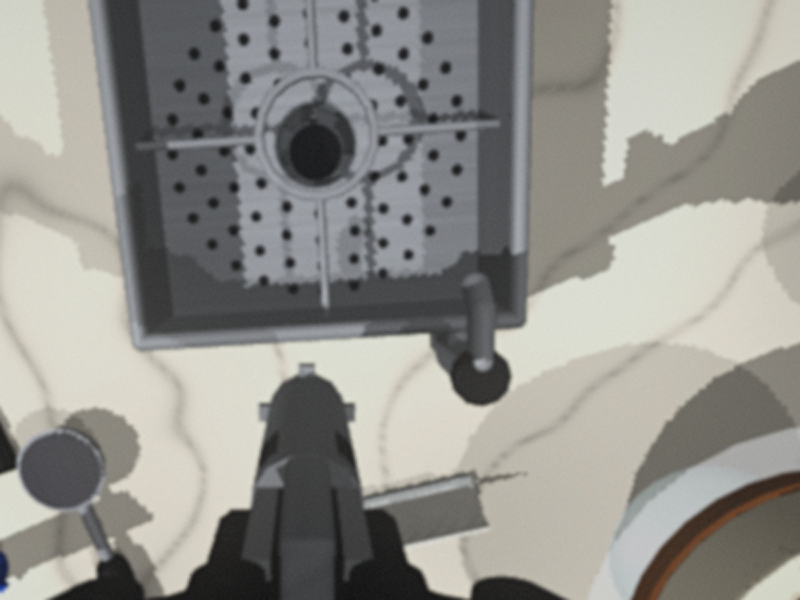

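The ring's centre is at px (318.2,67.2) and the strainer hole at about (317.5,72.5). The pipe's side lugs are at crop (265,411) and (347,411), so the lug centre is at px (313,205.5).

```bash
python3 - <<'E'
from h import *
from scipy.spatial.transform import Rotation as R
np.set_printoptions(precision=4,suppress=True)
s=state();T=s['tcp_pos']; r=R.from_quat(s['eef_rot'],scalar_first=True).as_matrix()
ring=atz('w2',318,67,.092);st=atz('w2',317.3,72.3,.053)
lug=atz('w2',312.8,205.3,T[2]-.1087+.0105)
print(ring,st,lug,T)
for p in (ring,st,lug): print(r.T@(p-T)*1000)
l=atz('w2',160+265/2,411/2,T[2]-.098)-atz('w2',160+347/2,411/2,T[2]-.098);print(np.linalg.norm(l))
E
```

```text
[0.522  0.0515 0.092 ] [0.5222 0.0512 0.053 ] [0.6148 0.0037 0.1766] [0.6156 0.0023 0.2748]
[105.6541   5.3955 182.7219]
[105.371    5.2288 221.7221]
[ 1.3377  0.9748 98.199 ]
0.029872657389689306
```

apply_moves:
  motion: "20 1 0 0 0 0 1;20 1 0 0 0 0 1;20 1 0 0 0 0 1;20 1 0 0 0 0 1;20 0.4 0 0 0 0 1;4 0 0 0 0 0 1;0 0 0 0 0 0 1;0 0 20 0 0 0 1;0 0 20 0 0 0 1;0 0 15 0 0 0 1;0 0 15 0 0 0 1;0 0 15 0 0 0 1;0 0 10 0 0 0 1;0 0 0 0 0 0 1;0 0 0 0 0 0 1"

```text
time_s: 8.45
tcp_pos: [0.5242, 0.0498, 0.1795]
eef_rot: [0.0, 0.216, 0.976, -0.0]
contact_force: [0.4, 0.6, -2.0]
width: 0.0093
finger_force: 58.7
```

```bash
python3 - <<'E'
from h import *
np.set_printoptions(precision=4,suppress=True)
snap('wrist','w3'); snap('side','s3'); snap('scene','c3'); s=state(); T=s['tcp_pos'];print(T,s['contact_force'],s['ft_torque'],s['q'],s['time_s'])
im=[]
for t,z in (('w3',4),('s3',5),('c3',5)):
    u,v=proj(t,[T[0],T[1],.085]).astype(int); print(t,u,v)
    w=400//z; x0=max(0,u-w//2);y0=max(0,v-w//2);print(x0,y0)
    im.append(cv2.resize(cv2.imread(f'pics/{t}.png')[y0:y0+w,x0:x0+w],(400,400),interpolation=cv2.INTER_CUBIC))
cv2.imwrite('pics/m3.png',np.hstack(im[:2]))
E
```

```text
[0.5242 0.0501 0.1801] [ 0.0877  0.2793 -0.9546] [-0.0055 -0.0017 -0.0073] [-0.1171  0.4663  1.733  -0.      0.9403 -1.2536] 8.6
w3 312 207
262 157
s3 306 207
266 167
c3 308 190
268 150
```

View pics/m3.png

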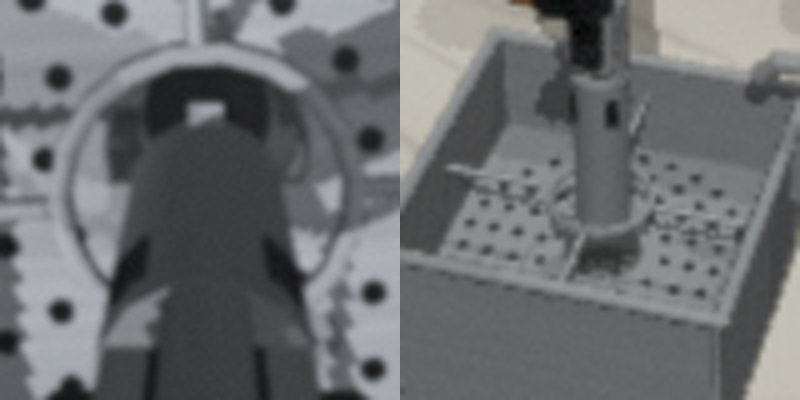

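The wrist crop shows the pipe centred sideways in the ring and hole, with lug and ring both at crop x of about 207. The front lug tip is at crop y 102, the hole's far edge at y 66, and the ring's far inner edge at y 66 (left to right 70 to 345).

```bash
python3 - <<'E'
from h import *
from scipy.spatial.transform import Rotation as R
np.set_printoptions(precision=4,suppress=True)
s=state();T=s['tcp_pos']; r=R.from_quat(s['eef_rot'],scalar_first=True).as_matrix()
g=lambda x,y,z:(r.T@(atz('w3',262+x/4-.4,157+y/4-.4,z)-T)*1000)[:2]
print('lugtip top',g(207,102,T[2]-.0958)); print('lug tip bottom', g(207,122,T[2]-.1008))
print('hole far',g(207,66,.053)); print('ring far inner',g(207,66,.092),'outer',g(207,42,.092)); print('ring L/R inner',g(70,190,.092),g(345,190,.092))
print('hole LR',g(145,110,.053),g(270,110,.053))
E
```

```text
lugtip top [18.7839  0.3318]
lug tip bottom [14.1033  0.3302]
hole far [19.8233  0.3302]
ring far inner [26.5306  0.3343] outer [30.6292  0.3354]
ring L/R inner [  4.7456 -23.4965] [ 4.7254 24.3278]
hole LR [ 10.9241 -12.0865] [10.9136 12.9424]
```

apply_moves:
  motion: "0 0 7 0 0 0 1;0 0 7 0 0 0 1;0 0 4 0 0 0 1;0 0 4 0 0 0 1;0 0 4 0 0 0 1;0 0 4 0 0 0 1;0 0 4 0 0 0 1;0 0 0 0 0 0 1"

```text
time_s: 9.4
tcp_pos: [0.5229, 0.0503, 0.1447]
eef_rot: [-0.001, 0.215, 0.977, -0.0]
contact_force: [0.6, 0.8, -1.7]
width: 0.0093
finger_force: 58.7
```

apply_moves:
  motion: "0 0 3 0 0 0 1;0 0 3 0 0 0 1;0 0 3 0 0 0 1;0 0 2 0 0 0 1;0 0 1 0 0 0 1;0 0 1 0 0 0 1;0 0 0.5 0 0 0 1;0 0 0 0 0 0 1;0 0 0 0 0 0 1"

```text
time_s: 10.3
tcp_pos: [0.5234, 0.0503, 0.1319]
eef_rot: [0.0, 0.215, 0.977, 0.0]
contact_force: [-0.6, -0.0, -1.6]
width: 0.0089
finger_force: 58.7
```

apply_moves:
  motion: "0 0 0.5 0 0 0 1;0 0 0.5 0 0 0 1;0 0 0.5 0 0 0 1;0 0 0 0 0 0 1;0 0 0 0 0 0 1"

```text
time_s: 10.8
tcp_pos: [0.5235, 0.0502, 0.1306]
eef_rot: [0.0, 0.215, 0.977, 0.0]
contact_force: [-0.3, -0.0, 2.2]
width: 0.0096
finger_force: 59.4
```

apply_moves:
  motion: "0 0 0.3 0 0 4 1;0 0 0 0 0 4 1;0 0 0 0 0 0 1"

```text
time_s: 11.1
tcp_pos: [0.524, 0.0502, 0.1305]
eef_rot: [0.001, 0.283, 0.959, 0.0]
contact_force: [0.8, 0.6, 2.9]
width: 0.0096
finger_force: 59.4
```

apply_moves:
  motion: "0 0 0 0 0 4 1;0 0 0 0 0 4 1;0 0 0 0 0 0 1"

```text
time_s: 11.4
tcp_pos: [0.5237, 0.0503, 0.1301]
eef_rot: [0.0, 0.349, 0.937, 0.0]
contact_force: [0.2, -0.0, -0.1]
width: 0.0092
finger_force: 59.0
```

```bash
python3 -c "
from rig import state
s=state();print(s['contact_force'],s['ft_torque'],s['tcp_pos'],s['q'][5])"
```

```text
[ 0.21880385 -0.02896429 -0.09303397] [ 0.03309655 -0.13060357 -0.02449273] [0.52374085 0.05025252 0.1300654 ] -0.9757499330683942
```

apply_moves:
  motion: "0 0 0.5 0 0 0 1;0 0 0.5 0 0 0 1;0 0 0 0 0 0 1"

```text
time_s: 11.7
tcp_pos: [0.5228, 0.0503, 0.1285]
eef_rot: [-0.001, 0.349, 0.937, -0.0]
contact_force: [-0.3, 0.4, -1.3]
width: 0.0093
finger_force: 58.8
```

apply_moves:
  motion: "0 0 1 0 0 0 1;0 0 1 0 0 0 1;0 0 1 0 0 0 1;0 0 1 0 0 0 1;0 0 1 0 0 0 1;0 0 0 0 0 0 1"

```text
time_s: 12.3
tcp_pos: [0.5233, 0.0503, 0.1241]
eef_rot: [-0.0, 0.349, 0.937, -0.0]
contact_force: [-0.7, 0.3, 3.1]
width: 0.0093
finger_force: 59.4
```

```bash
python3 -c "
from rig import state
s=state();print(s['contact_force'],s['ft_torque'],s['tcp_pos'],s['q'][5])"
```

```text
[-0.69957022  0.31322492  3.11489348] [0.03062145 0.30003957 0.02075986] [0.52328696 0.05026531 0.12413931] -0.9743354628004721
```

apply_moves:
  motion: "0 0 1 0 0 0 1;0 0 1 0 0 0 1;0 0 1 0 0 0 1;0 0 1 0 0 0 1;0 0 0.5 0 0 0 1;0 0 0 0 0 0 1"

```text
time_s: 12.9
tcp_pos: [0.5234, 0.0503, 0.1198]
eef_rot: [0.0, 0.349, 0.937, 0.0]
contact_force: [-1.7, -0.4, 6.7]
width: 0.0091
finger_force: 59.9
```

```bash
python3 -c "
from rig import state
s=state();print(s['contact_force'],s['ft_torque'],s['tcp_pos'],s['q'][5])"
```

```text
[-1.72761276 -0.36619594  6.74094335] [ 0.02030093  0.41337289 -0.01311417] [0.52339766 0.05025681 0.11976075] -0.9743102299759026
```

apply_moves:
  motion: "0 0 0.4 0 0 0 1;0 0 0 0 0 4 1;0 0 0 0 0 4 1;0 0 0 0 0 4 1;0 0 0 0 0 4 1;0 0 0 0 0 4 1;0 0 0 0 0 0 1"

```text
time_s: 13.6
tcp_pos: [0.524, 0.0503, 0.1196]
eef_rot: [0.001, 0.507, 0.862, 0.0]
contact_force: [-1.1, 0.5, 6.7]
width: 0.009
finger_force: 60.0
```

```bash
python3 -c "
from rig import state
s=state();print(s['contact_force'],s['ft_torque'],s['tcp_pos'],s['q'][5])"
```

```text
[-1.09742795  0.5494216   6.65286299] [ 0.07520333  0.31008656 -0.03864668] [0.52404016 0.05028384 0.11962186] -0.6240169054123741
```

apply_moves:
  motion: "0 0 0 0 0 4 1;0 0 0 0 0 4 1;0 0 0 0 0 4 1;0 0 0 0 0 4 1;0 0 0 0 0 3 1;0 0 0 0 0 0 1"

```text
time_s: 14.2
tcp_pos: [0.524, 0.0503, 0.1196]
eef_rot: [0.001, 0.642, 0.766, 0.001]
contact_force: [-1.0, -0.3, 6.1]
width: 0.0092
finger_force: 59.9
```

```bash
python3 -c "
from rig import state
s=state();print(s['contact_force'],s['ft_torque'],s['tcp_pos'],s['q'][5])"
```

```text
[-1.0167613  -0.27343166  6.10716125] [ 0.15680572  0.25791212 -0.07604825] [0.5239999  0.05034442 0.11961842] -0.2926983404345211
```

apply_moves:
  motion: "0 0 0 0 0 3 1;0 0 0 0 0 2 1;0 0 0 0 0 0 1"

```text
time_s: 14.5
tcp_pos: [0.524, 0.0504, 0.1196]
eef_rot: [0.001, 0.675, 0.738, 0.001]
contact_force: [-1.5, -0.2, 6.2]
width: 0.0095
finger_force: 59.9
```

```bash
python3 -c "
from rig import state
s=state();print(s['contact_force'],s['ft_torque'],s['tcp_pos'],s['q'][5])"
```

```text
[-1.45764002 -0.18580142  6.18138903] [ 0.17920149  0.31388033 -0.01387334] [0.52400687 0.05035202 0.11961864] -0.20572120143165382
```

apply_moves:
  motion: "0 0 0 0 0 2 1;0 0 -0.6 0 0 0 1;0 0 -0.6 0 0 0 1;0 0 -0.6 0 0 0 1;0 0 0 0 0 0 1"

```text
time_s: 15.0
tcp_pos: [0.5239, 0.0503, 0.1208]
eef_rot: [0.0, 0.688, 0.726, 0.0]
contact_force: [0.6, -0.2, 2.0]
width: 0.0094
finger_force: 59.1
```

```bash
python3 -c "
from rig import state
s=state();print(s['contact_force'],s['ft_torque'],s['tcp_pos'],s['q'][5])"
```

```text
[ 0.64585357 -0.20430536  2.00937587] [ 0.12176038 -0.04988021 -0.01976135] [0.52387914 0.05031089 0.12079511] -0.17145876814873331
```

apply_moves:
  motion: "0 0 0 0 0 0 0.6;0 0 0 0 0 0 0.6;0 0 0 0 0 0 0.6;0 0 0 0 0 0 0.6;0 0 0 0 0 0 0.6;0 0 -3 0 0 0 0.6;0 0 -10 0 0 0 0.6;0 0 -20 0 0 0 0.6;0 0 -20 0 0 0 0.6;0 0 -20 0 0 0 0.6;0 0 -30 0 0 0 0.6;-30 0 -10 0 0 0 0.6;-30 0 0 0 0 0 0.6;-30 0 0 0 0 0 0.6;0 0 0 0 0 0 0.6"

```text
time_s: 16.5
tcp_pos: [0.5292, -0.0428, 0.2352]
eef_rot: [0.002, 0.689, 0.725, 0.0]
contact_force: [-0.1, 0.6, -0.1]
width: 0.0341
finger_force: 0.0
```

```bash
python3 - <<'E'
from h import *
np.set_printoptions(precision=4,suppress=True)
snap('wrist','w4'); snap('side','s4'); s=state(); T=s['tcp_pos'];print(T,s['contact_force'],s['width'],s['time_s'])
print(proj('s4',[.524,.05,.158]),proj('w4',[.524,.05,.158]),proj('s4',[.524,.05,.112]))
a=cv2.resize(cv2.imread('pics/w4.png'),(480,300)); b=cv2.resize(cv2.imread('pics/s4.png')[150:270,245:373],(320,300),interpolation=cv2.INTER_CUBIC)
cv2.imwrite('pics/m4.png',np.hstack([a,b]))
E
```

```text
[ 0.5282 -0.0399  0.2345] [ 1.0041 -0.0102 -0.8578] 0.034230617044081375 16.6
[305.0384 185.5835] [312.5396  66.3403] [305.6249 199.9405]
```

View pics/m4.png

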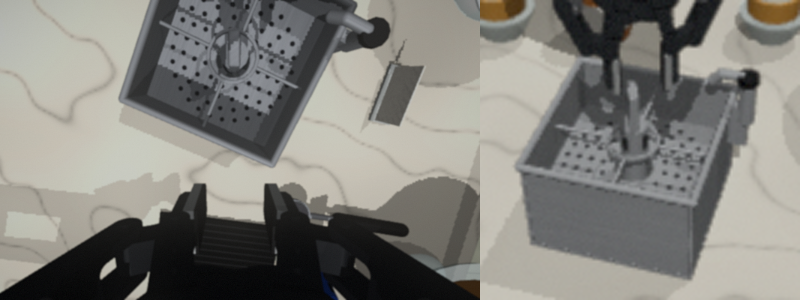

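The wrist view shows the pipe standing in the ring with the gripper clear. The side view has the tab top near px (305.8,184.5), where (305,185.6) is expected when locked. I'll look closer to tell 12 from 18.

```bash
python3 - <<'E'
from h import *
crop('s4',285,170,40,50,12,'s4c')
for z in (.158,.164,.112,.118,.092): print(z,(proj('s4',[.524,.0505,z])-[285,170])*12+6)
E
```

```text
0.158 [246.30958342 191.39000761]
0.164 [245.35733731 168.08989517]
0.112 [253.35005438 363.66035196]
0.118 [252.45700155 341.80861506]
0.092 [256.27458881 435.21956379]
```

View pics/s4c.png

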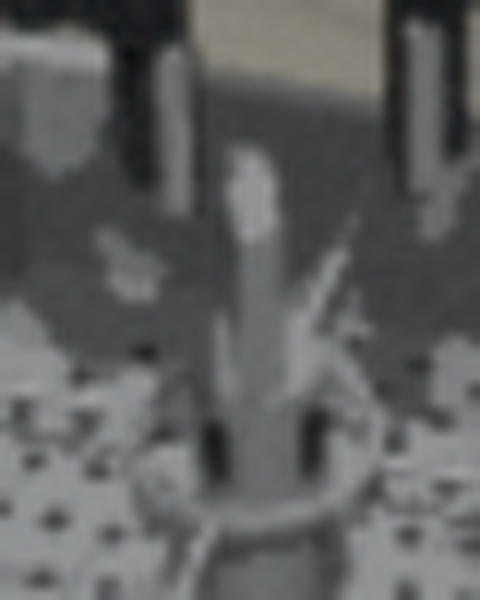

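The top face is centred at crop (253,194). The prediction is y 191 for locked and 168 for unlocked, so the pipe is locked and upright. Handing in.

```bash
python3 -c "
from rig import finish_job
print(finish_job())"
```

```text
the job is handed in; nothing more can be done
None
```

The overflow pipe is refitted and the job is handed in at about 17 s: the pipe held down when I eased off, the last picture shows it upright at the locked height, and the pipe never pushed on the well with more than about 10 N in any reading.

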